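Ready the polariscope: lamp on, analyser to the long mark

TASK

Get the bench polariscope ready to check the plastic dish: switch its lamp on by pressing the raised end of the rocker on the supply box right down, and gently push the analyser's lever round with your fingertips until it lies squarely over the one long mark of the scale. Only push and press, grip and lift nothing, and leave the supply box, the dish under the analyser, the tube rack, the tip box and the spray bottle standing where they are.

Things in the scene. Friction and masses are not known exactly. Their poses are not given: they have to be found in the camera images.
- dial_centre (a point): Centre of the polariscope's fixed black dial ring (160 mm outer diameter, 8 mm thick), on the vertical axis of the analyser, level with the dial's top face, 156 mm above the work surface. On the dial turns the analyser: aluminium ring, 122 mm diameter, 9 mm high, with a dark filter disc. Nothing stands above it but the lever's post.
- long_mark (a point): Outer end of the scale's one long white mark, 79 mm from the axis, on the dial's top face; the mark runs 16.5 mm inward from here. The other marks (7 mm long, thinner) stand every 15 degrees from it, up to 60 degrees either side.
- lever_post (a point): Centre of the top of the lever's upright round post: black plastic, 12 mm diameter, 100 mm from the axis, top 196 mm above the work surface. It stands 32 mm proud of the lever, a steel bar 7 mm wide (upper side at 164 mm) that runs radially from the analyser ring over the scale to 108 mm from the axis. Post and bar end are beyond the dial's rim, free all round above the 60 mm high base.
- analyser (a joint): Turn of analyser and lever about the dial's axis, rad: 0 when the lever lies exactly over the long mark, growing anticlockwise seen from above (to the right as seen from the robot); starts between 0.45 and 1.1, stops at +-1.31. It turns with even friction, about 2 N at the post, and stays where it is left.
- supply: The lamp's supply box: grey plastic, 130 x 90 x 55 mm high, about 0.9 kg, loose on rubber feet. Origin: centre of its underside; x along its length. On its top are the rocker switch (towards its -x end) and a black dimmer knob (12 mm high, 68 mm from the rocker's centre towards +x, not used).
- switch_on_end (a point): Point to press: middle of the raised half of the rocker's upper face, 15 mm from the rocker's middle towards the box's -x end, about 64 mm above the work surface when off. The black rocker is 44 mm long (along the box's x), 28 mm wide, and rocks about its middle; this end, marked with a small bar, sinks about 6 mm when switched on.
- lamp_switch (a joint): Rocker tilt, rad: 0 off (end towards the box's -x raised), 0.4 on (that end fully down). Pressing takes 2 to 5 N; it stays where it is put.
- dish: Clear plastic Petri dish, 90 mm diameter, 15 mm high, lying loose on the lamp window under the analyser. Origin: centre of its underside. To be left alone.
- tube_rack: White plastic rack, 200 x 110 x 36 mm, with small tubes standing up to 56 mm high. Loose; origin: centre of its underside, x along its length. To be left alone.
- tip_box: Blue pipette-tip box with a milky lid, 85 x 125 x 100 mm high. Loose; origin: centre of its underside. To be left alone.
- spray_bottle: White spray bottle with a blue trigger, 86 mm diameter, 255 mm high. Loose; origin: centre of its underside. To be left alone.
- polariscope: The whole polariscope, fixed firmly to the bench: grey base 230 x 200 x 60 mm with a round lamp window in its top, steel column at the back (top at 160 mm) carrying the dial and analyser. Origin: centre of the base's underside, on the analyser's axis; -x is its front, where the scale is.
Mind the look-alikes: they are no part of the job. Leave any green look-alike of the supply alone.

How it is judged:
At the end, for the whole second after the job is handed in: The analyser stands within 3 degrees of the long mark and at rest, the lamp rocker is over to on (past 0.3 of 0.4 rad), and the supply box, dish, tube rack, tip box and spray bottle stand upright within 15 mm of where they were (value of joint analyser between -0.052 and 0.052 rad and velocity of joint analyser between -0.02 and 0.02 rad/s and value of joint lamp_switch above 0.3 rad and distance of each of dish, tube_rack, tip_box, spray_bottle, supply from where it was at the start of the episode below 0.015 m and angle between each of dish, tube_rack, tip_box, spray_bottle, supply's own z axis and vertical below 0.1 rad); the robot touches nothing.
It fails at once if the lamp supply box was shifted, lifted or tipped (distance of supply from where it was at the start of the episode above 0.015 m or angle between supply's own z axis and vertical above 0.15 rad).
It fails at once if the dish was shifted, lifted or tipped (distance of dish from where it was at the start of the episode above 0.015 m or angle between dish's own z axis and vertical above 0.15 rad).
It fails at once if the tube rack, tip box or spray bottle was shifted, lifted or tipped (distance of any of tube_rack, tip_box, spray_bottle from where it was at the start of the episode above 0.015 m or angle between any of tube_rack, tip_box, spray_bottle's own z axis and vertical above 0.15 rad).
It fails at once if the polariscope was gripped hard or forced (over 25 N) (contact force between the fingers and polariscope above 25 N).
It also fails if it takes over 58 s, if anything falls off the work surface, if the arm or the gripper's body presses on something with over 40 N, if the wrist force passes 120 N, or if a joint passes its speed limit or range.

ROBOT

A 6-joint arm with a two-finger parallel gripper is mounted at the origin on the work surface. World frame = base frame: x ahead of the robot, y to its left, z up, the work surface at z = 0. Lengths are in m, angles in rad, forces in N, time in s.
With the tool pointing down it reaches from about 0.275 to 0.775 m from the base axis. Payload 14.6 kg.
Tool frame: the origin (TCP) lies on the centre line of the jaws, within the pads' length; the fingertips stand 8 mm ahead of it and the grasp point (between the pads) lies 11 mm behind it; z points along the fingers, y is the line along which they close (so a half turn about z gives the same grasp; the last joint's range is limited). The gripper opens to 85 mm and grips with 20 to 120 N. Pads are 22 mm wide; open, the fingers measure 114 mm over their backs; the gripper's body (76 mm by 85 mm) begins 54 mm behind the grasp point. The pads swing forward as they close: fully open they stand 13 mm farther back than shut.
Start: joints at [-1.479, 0.263, -0.048, 1.259, 0, 1.415], TCP at [0.128, -0.509, 0.207] pointing down, gripper open.
Joint ranges: [-2.65, 2.65], [-0.89, 1.7], [-1.18, 1.37], [-2.13, 2.11], [-1.35, 1.29], [-3.14, 3.14]. Speed limits (rad/s): [1.89, 1.89, 2.57, 2.79, 3.14, 3.14].

INTERFACE

Orientations are given as a unit quaternion [x, y, z, w].
In Python, from workcell import status, eyes, job gives the robot as it stands. The module is installed in compiled form; this text tells all that it offers.
- The arm moves only by the tool carry_out, never from a script. Its argument "targets" is text: rows parted by semicolons, each of 5 numbers parted by spaces: the opening, from 0 (shut) to 1 (fully open), then the shift along the world's x, y, z in mm, then the turn about the world's z in units of 6 degrees (1.0 is 6 degrees). A call has exactly 8 rows; each row shifts and turns the commanded pose from where the row before left it; what a row does not reach is not made up. A row lasts 1/8 s, in which the tool goes at most 62.5 mm and 10.7 degrees, less where a joint would pass 70% of its speed; a pose out of reach is approached as far as the arm can. A call with a gripper value outside its range is refused whole. The fingers move at their own pace and stop on an object; "force" is the grip in N (left out, the last holds). Time passes only in rows, so rows that do not move let the fingers close, or fill a call up. It gives the time, the measured TCP pose, the force, the opening and the grip force at its end, in the units of the state.
- status.get_state(): the state, without advancing time (a new reading comes with each control period).
- eyes.snapshot(name): name is "scene" or "top" or "wrist"; returns a dict with "img" (420x560x3 uint8, red, green, blue), "range_z" (420x560 float32, m along the optical axis (not along the pixel's ray), 0 where there is no reading), "fx", "fy", "cx", "cy" (pixels), "R" (3x3) and "t" (3): a world point X has camera coordinates R X + t. Camera axes: x right, y down, z forward; pixel columns grow to the right and rows downward; lengths in m; the calibration is good to about 2 mm. A picture is of the moment at which its call begins.
- job.finish_job(): hands the job in; it is judged then, once.
The state is a dict: "time_s": time; "joints": joint angles; "dq": joint speeds; "tau": joint torques, N m; "tcp_pos": TCP position; "eef_rot": TCP orientation; "wrist_force": force on the tool from outside, world axes, zero at the start; "wrist_torque": the same for the moment, N m; "opening": finger opening in m; "grasp_force": force on a finger pad.
Only numpy, scipy, OpenCV 4.12 (cv2) and the standard library are available. Lean on these libraries where they do the work, as an engineer would, in place of code of your own. Each camera call takes 0.05 s, during which the arm holds its last target. There are 200 camera calls.

## Working session

There is one attempt and no reset: what is moved stays moved. The work goes in short steps, Python scripts to look and compute and a tool call to move; the robot and the scene stay as the last step left them, time stands still between calls to the robot, and variables do not carry over. Pictures are saved under pics/ and viewed, at most 10 in all, crops included, and the job is handed in when it is done.

Besides the shell and the picture viewer there is one more tool, called as name(argument=value, ...) on one line, values as JSON. carry_out: Moves the arm, as the interface text tells. Its arguments: {"type":"object","properties":{"targets":{"type":"string"},"force":{"type":"number"}},"required":["targets"]}

```bash
mkdir -p pics; cat > h.py <<'E'
import numpy as np, cv2
from workcell import status, eyes, job
def snap(n,f=None):
    s=eyes.snapshot(n)
    if f: cv2.imwrite(f,s["img"][:,:,::-1])
    return s
def ray(s,u,v,z):
    d=s["R"].T@np.array([(u-s["cx"])/s["fx"],(v-s["cy"])/s["fy"],1]); c=-s["R"].T@s["t"]
    return c+d*(z-c[2])/d[2]
def pts(s):
    v,u=np.mgrid[:420,:560]; r=s["range_z"]
    p=np.stack([(u-s["cx"])/s["fx"]*r,(v-s["cy"])/s["fy"]*r,r],-1)
    return (p-s["t"])@s["R"]
def proj(s,X):
    c=s["R"]@np.array(X)+s["t"]; return c[0]/c[2]*s["fx"]+s["cx"],c[1]/c[2]*s["fy"]+s["cy"]
E
python3 - <<'E'
from h import *
a=snap("top","pics/top.png");b=snap("scene","pics/scene.png")
for s in(a,b): print(s["fx"],(-s["R"].T@s["t"]).round(3),s["R"].round(2).tolist())
print(status.get_state())
E
```

```text
432.0477387320791 [0.261 0.034 1.208] [[-0.01, -1.0, 0.0], [-0.98, 0.01, -0.19], [0.19, -0.0, -0.98]]
520.4439196174416 [1.132 0.827 1.19 ] [[-0.78, 0.62, 0.02], [0.44, 0.57, -0.69], [-0.44, -0.54, -0.72]]
{'time_s': 0.1, 'joints': array([-1.47930720e+00,  2.63494075e-01, -4.88383561e-02,  1.25939400e+00,
       -1.25795198e-05,  1.41549765e+00]), 'dq': array([-1.27742741e-03, -1.76214110e-03,  8.05697106e-04,  5.17320125e-04,
       -3.82778968e-04, -4.20564975e-05]), 'tau': array([ 3.81204154e-03, -6.38575315e+01,  3.85064757e+01,  9.89062741e-03,
       -1.24517196e-04,  1.13521915e-05]), 'tcp_pos': array([ 0.12822117, -0.50884434,  0.20707624]), 'eef_rot': array([ 9.92396520e-01,  1.23080996e-01,  8.54832336e-06, -4.65016591e-04]), 'wrist_force': array([-0.32754424,  0.97469867,  0.41836999]), 'wrist_torque': array([-0.01086662,  0.00804724, -0.01704001]), 'grasp_force': 0.0, 'opening': 0.08565828773274142}
```

View pics/top.png

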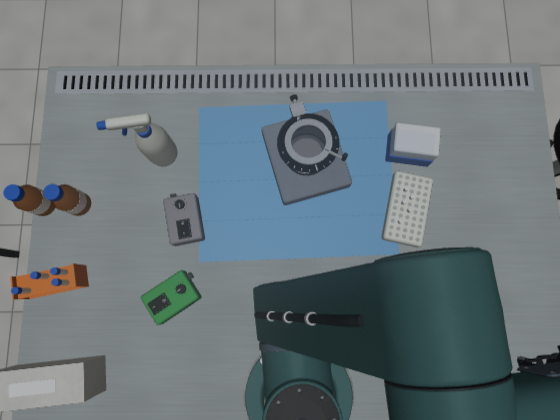

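View pics/scene.png

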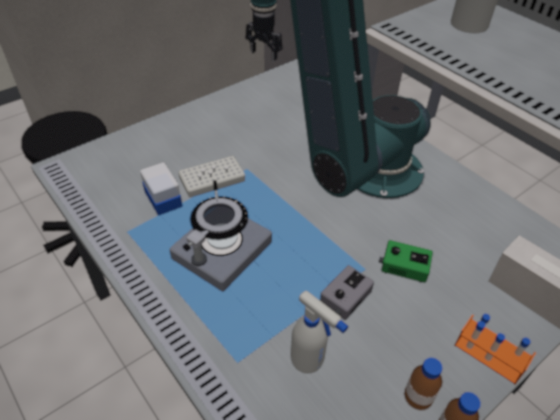

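The top view shows two boxes: the grey one at (183,218), and a green look-alike at (170,297). The grey one on the blue mat fits the description of the supply. Its rocker is at about (183,229) and its knob at (180,204). The dial is at (309,143), with the lever post at (344,156). Next I'll enlarge both for confirmation.

```bash
python3 - <<'E'
from h import *
s=snap("top"); im=s["img"][:,:,::-1]
A=cv2.resize(im[185:255,150:220],(390,390),interpolation=cv2.INTER_CUBIC)
B=cv2.resize(im[95:185,265:355],(400,390),interpolation=cv2.INTER_CUBIC)
cv2.imwrite("pics/crop.png",np.hstack([A,B]))
p=pts(s); x,y,z=p[...,0],p[...,1],p[...,2]; r=s["range_z"]>0
def box(m):
    k=cv2.morphologyEx(m.astype(np.uint8),cv2.MORPH_OPEN,np.ones((3,3)))
    n,l,st,c=cv2.connectedComponentsWithStats(k); i=1+st[1:,4].argmax()
    q=p[l==i]; return cv2.minAreaRect(q[:,:2].astype(np.float32)),q.mean(0),st[i,4]
g=np.zeros(r.shape,bool); g[185:255,150:215]=1
print("supply",box(g&r&(z>.05)&(z<.06)))
g[:]=0; g[100:185,260:360]=1
print("dial",[proj(s,ray(s,310,143,.156))])
m=g&r&(z>.14)&(z<.175); q=p[m]; print(q.mean(0),q.min(0),q.max(0),m.sum())
m=g&r&(z>.18); q=p[m]; print("post",q.mean(0) if m.any() else 0,m.sum(), np.argwhere(m).mean(0))
for n,(u,v,zz) in dict(dial=(309,143,.156),post=(344.5,156,.196),rock=(183.5,229,.06),knob=(180,204,.065)).items(): print(n,ray(s,u,v,zz).round(4))
E
```

```text
supply (((0.4669724404811859, 0.31056973338127136), (0.12903252243995667, 0.08985095471143723), 10.82203197479248), array([0.46745517, 0.30947011, 0.0548773 ]), np.int32(1212))
dial [(np.float64(310.0), np.float64(143.0))]
[ 0.6456799  -0.02692569  0.16036825] [ 0.56350323 -0.12345973  0.14228956] [0.7629636  0.05047471 0.17441845] 3125
post [ 0.59544055 -0.11573998  0.19155897] 31 [154.90322581 344.48387097]
dial [ 0.6397 -0.0314  0.156 ]
post [ 0.5912 -0.115   0.196 ]
rock [0.4348 0.304  0.06  ]
knob [0.5024 0.3147 0.065 ]
```

View pics/crop.png

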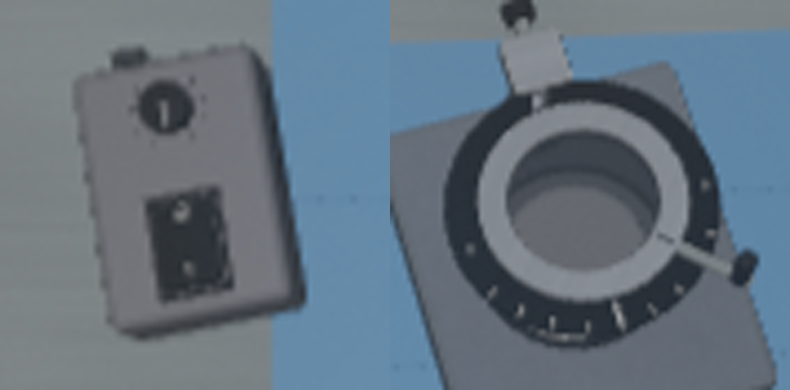

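The crop confirms the grey box: rocker at crop (188,245) with its bar-marked end towards the robot, and knob at (165,107). The long mark is at crop (620,318), and the lever points to the lower right, with its post at (748,258).

```bash
python3 - <<'E'
from h import *
s=snap("top"); im=s["img"].astype(int)
def c(a,b,z): return ray(s,265+(a-390)*.225-.4,95+b*.2308-.4,z)
def e(a,b,z): return ray(s,150+a*70/390-.4,185+b*70/390-.4,z)
d=c(582,213,.156);L=c(624,333,.156);P=c(748,256,.196)
# dial outer: left/right/bottom
print(c(443,207,.156),c(719,207,.156),c(572,347,.156))
print(d,L,P)
for n,q in(("L",L),("P",P)): v=q-d; print(n,np.hypot(v[0],v[1]),np.degrees(np.arctan2(v[1],v[0])))
print("rock",e(189,244,.06),"knob",e(165,107,.067),"end",e(189,268,.063))
print(status.get_state()["tcp_pos"])
E
```

```text
[0.64207709 0.05158797 0.156     ] [ 0.64072492 -0.10719236  0.156     ] [ 0.55594231 -0.02110286  0.156     ]
[ 0.6376797  -0.02830614  0.156     ] [ 0.56412786 -0.05077365  0.156     ] [ 0.59709259 -0.11683268  0.196     ]
L 0.07690684045706585 -163.0139202024462
P 0.09738717494899589 -114.63022036049557
rock [0.43646117 0.30398623 0.06      ] knob [0.50252502 0.31634454 0.067     ] end [0.42436902 0.30286776 0.063     ]
[ 0.12823852 -0.50892398  0.20720572]
```

carry_out(targets="0 32 23 6 0.3;0 32 23 6 0.3;0 32 23 6 0.3;0 32 23 6 0.3;0 32 23 6 0.3;0 32 23 6 0.3;0 32 23 6 0.3;0 32 23 6 0.3", force=20)

```text
time_s: 1.2
tcp_pos: [0.3852, -0.3242, 0.2556]
eef_rot: [0.969, 0.247, -0.0, -0.0]
wrist_force: [0.1, -1.2, -1.2]
opening: -0.0002
grasp_force: 0.0
```

carry_out(targets="0 32 23 0 0.3;0 32 23 0 0.3;0 32 23 0 0.3;0 32 23 0 0.3;0 32 23 0 0.3;0 32 23 0 0.3;0 32 23 0 0.3;0 32 23 0 0.3")

```text
time_s: 2.2
tcp_pos: [0.6412, -0.1402, 0.2553]
eef_rot: [0.93, 0.367, -0.0, -0.0]
wrist_force: [-0.5, 0.3, 0.3]
opening: -0.0001
grasp_force: 0.0
```

```bash
python3 - <<'E'
from h import *
s=snap("wrist","pics/w1.png"); t=snap("top")
st=status.get_state(); print(st["tcp_pos"],st["eef_rot"],st["opening"],(-s["R"].T@s["t"]),proj(s,[.637,-.028,.156]),proj(s,[.597,-.117,.196]))
cv2.imwrite("pics/t1.png",cv2.resize(t["img"][80:200,250:370,::-1],(560,560),interpolation=cv2.INTER_CUBIC))
E
```

```text
[ 0.64229156 -0.13885524  0.2541445 ] [ 9.29973172e-01  3.67626794e-01 -2.62603510e-04 -6.08413864e-04] 2.745343796632304e-05 [ 0.691574   -0.09305098  0.42194611] (np.float64(181.66659596952448), np.float64(123.6987687475428)) (np.float64(222.84363569816088), np.float64(239.37994280991722))
```

View pics/w1.png

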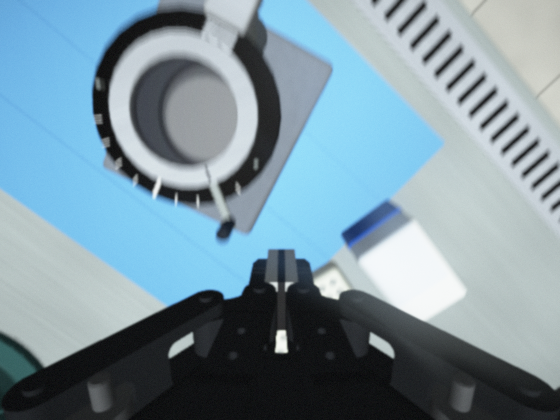

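The wrist view shows the dial centred near (187,108), the long mark ending at (156,197), and the post top at (229,229).

```bash
cat >> h.py <<'E'
def dialfit(s,c0):
    """dark dial ring outer edge -> centre (circle of r=80 mm at z=.156)"""
    from scipy.optimize import least_squares
    g=cv2.GaussianBlur(cv2.cvtColor(s["img"],cv2.COLOR_RGB2GRAY),(3,3),0).astype(float); Q=[]
    for a in np.radians(np.arange(0,360,4)):
        rr=np.arange(.068,.095,.0005); 
        uv=[proj(s,[c0[0]+r*np.cos(a),c0[1]+r*np.sin(a),.156]) for r in rr]
        uv=np.array(uv,np.float32)
        if (uv<0).any() or (uv[:,0]>558).any() or (uv[:,1]>418).any(): continue
        v=cv2.remap(g.astype(np.float32),uv[:,:1],uv[:,1:],cv2.INTER_LINEAR)[:,0]
        d=v[6:]-v[:-6]; i=d.argmax()
        if d[i]>25: Q.append([c0[0]+rr[i+3]*np.cos(a),c0[1]+rr[i+3]*np.sin(a)])
    Q=np.array(Q)
    f=least_squares(lambda p:np.hypot(*(Q-p[:2]).T)-p[2],[*c0,.08],loss="soft_l1",f_scale=.001)
    return f.x,len(Q)
E
python3 - <<'E'
from h import *
for n in("top","wrist"):
    s=snap(n); c=np.array([.637,-.028])
    if n=="wrist": c=ray(s,187,108,.156)[:2]; print(c)
    for _ in range(2): x,k=dialfit(s,c); c=x[:2]
    print(n,x.round(4),k)
    if n=="wrist":
        L=ray(s,155,198,.156);P=ray(s,229,230,.196)
        for q in(L,P): v=q[:2]-c; print(q.round(4),np.hypot(*v),np.degrees(np.arctan2(v[1],v[0])))
E
```

```text
top [ 0.6397 -0.0299  0.0816] 42
[ 0.64999091 -0.02346425]
wrist [ 0.6437 -0.0286  0.0791] 76
[ 0.5691 -0.0501  0.156 ] 0.07764412527630055 -163.91065456309684
[ 0.6066 -0.1152  0.196 ] 0.09420942408366463 -113.15408405178906
```

carry_out(targets="0 0 0 -18 0;0 0 0 -18 0;0 0 0 -18 0;0 0 0 -16 0;0 -7 2 0 0;0 -7 2 0 0;0 -7 2 0 0;0 -6 3 0 0")

```text
time_s: 3.4
tcp_pos: [0.6128, -0.132, 0.1861]
eef_rot: [0.931, 0.366, 0.0, 0.0]
wrist_force: [0.4, 0.0, 0.2]
opening: -0.0002
grasp_force: 0.0
```

carry_out(targets="0 -3 1 0 0;0 -3 1 0 0;0 -3 2 0 0;0 -4 2 0 0;0 -4 2 0 0;0 -4 2 0 0;0 -4 2 0 0;0 0 0 0 0")

```text
time_s: 4.4
tcp_pos: [0.588, -0.1199, 0.1856]
eef_rot: [0.931, 0.366, 0.0, 0.0]
wrist_force: [0.0, 0.1, 0.4]
opening: -0.0002
grasp_force: 0.0
```

```bash
python3 - <<'E'
from h import *
s=snap("wrist","pics/w2.png"); st=status.get_state(); print(st["tcp_pos"],st["wrist_force"])
E
```

```text
[ 0.58818757 -0.12005351  0.18556446] [ 1.02661791 -0.08631671 -0.05820858]
```

View pics/w2.png

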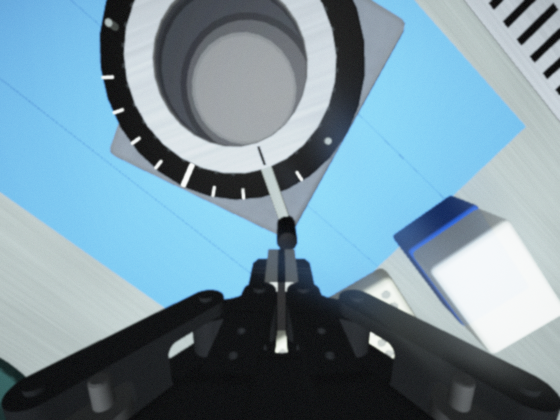

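The post top is at (288,228) and the fingertips at (282,262), so the tool is probably passing outside the post. I'll compute the offset.

```bash
python3 - <<'E'
from h import *
s=snap("wrist"); 
c=ray(s,234,65,.156)[:2]
for _ in range(2): x,k=dialfit(s,c); c=x[:2]
print(x,k)
for u,v,z in((287,225,.196),(283,254,.18),(282,262,.178)): print(ray(s,u,v,z))
print("tcp proj",proj(s,[*status.get_state()["tcp_pos"][:2],.178]), proj(s,[.601,-.12,.196]))
L=ray(s,183,188,.156);v=L[:2]-c;print(L,np.hypot(*v),np.degrees(np.arctan2(v[1],v[0])))
P=ray(s,287,225,.196);v=P[:2]-c;print(P,np.hypot(*v),np.degrees(np.arctan2(v[1],v[0])))
E
```

```text
[ 0.643546   -0.02858052  0.07906138] 55
[ 0.60366811 -0.10988848  0.196     ]
[ 0.58457511 -0.12482449  0.18      ]
[ 0.57950457 -0.12870103  0.178     ]
tcp proj (np.float64(281.56520620067795), np.float64(243.87466850831822)) (np.float64(296.95412168839977), np.float64(240.09930757881477))
[ 0.56645449 -0.05083887  0.156     ] 0.08024048205345222 -163.89517809564785
[ 0.60366811 -0.10988848  0.196     ] 0.09056064614961322 -116.12587419885502
```

```bash
python3 - <<'E'
from h import *
s=snap("wrist","pics/w3.png"); p=pts(s)
for u,v in((288,222),(288,228),(288,234),(288,240),(288,245),(282,252),(275,258),(290,258),(282,265),(282,300),(265,270),(300,270),(234,160),(140,60)): print(u,v,p[v,u].round(4),s["img"][v,u])
t=snap("top"); q=pts(t)
c=t["img"][95:185,290:380,::-1]; cv2.imwrite("pics/t2.png",np.hstack([cv2.resize(c,(400,560),interpolation=cv2.INTER_CUBIC),cv2.resize(s["img"][190:290,246:318,::-1],(400,560),interpolation=cv2.INTER_CUBIC)]))
E
```

```text
288 222 [ 0.6015 -0.1134  0.1777] [13 14 14]
288 228 [ 0.6012 -0.1133  0.1886] [13 14 18]
288 234 [ 0.6002 -0.1141  0.1955] [47 50 54]
288 240 [ 0.5978 -0.1163  0.1961] [45 48 56]
288 245 [ 0.5955 -0.1185  0.1958] [38 45 57]
282 252 [ 0.5971 -0.1123  0.2182] [33 48 65]
275 258 [ 0.595  -0.1098  0.2255] [ 90 101 112]
290 258 [ 0.5995 -0.1151  0.2249] [ 94 105 115]
282 265 [ 0.597  -0.1123  0.2324] [29 46 64]
282 300 [ 0.5905 -0.1183  0.2461] [47 48 50]
265 270 [ 0.5922 -0.107   0.2373] [51 59 68]
300 270 [ 0.5994 -0.1213  0.2286] [39 53 75]
234 160 [ 0.6054 -0.0642  0.1652] [222 229 233]
140 60 [0.612  0.0111 0.1659] [211 220 226]
```

View pics/t2.png

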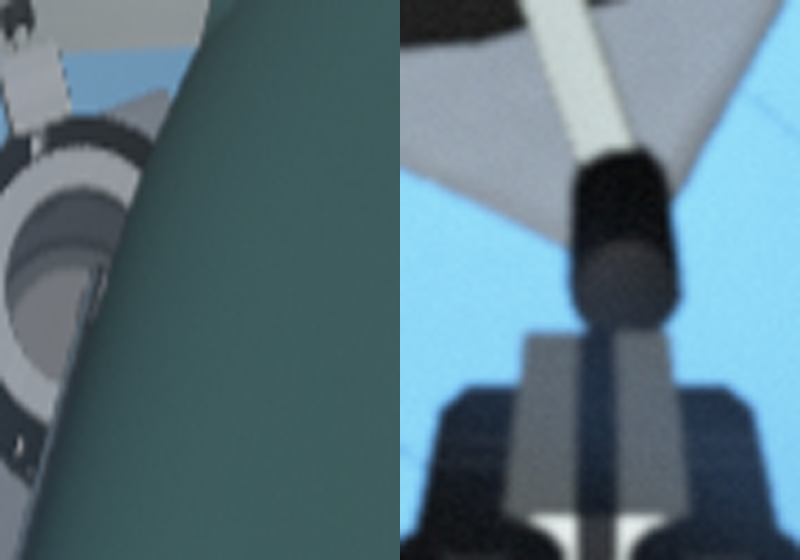

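```bash
python3 - <<'E'
from h import *
s=snap("scene"); p=status.get_state()["tcp_pos"]
print(p,[np.round(proj(s,[p[0],p[1],z])) for z in(.178,.196,.216)],proj(s,[.598,-.1165,.196]))
cv2.imwrite("pics/s2.png",cv2.resize(s["img"][150:270,155:275,::-1],(600,600),interpolation=cv2.INTER_CUBIC))
w=snap("wrist");q=pts(w)
for u in(274,290): print([(v,*q[v,u].round(3)) for v in range(246,256,1)])
E
```

```text
[ 0.58835794 -0.12016606  0.18545498] [array([217., 184.]), array([217., 179.]), array([216., 174.])] (np.float64(214.36082552661827), np.float64(181.17368081504628))
[(246, np.float64(0.529), np.float64(-0.163), np.float64(0.001)), (247, np.float64(0.528), np.float64(-0.164), np.float64(0.001)), (248, np.float64(0.527), np.float64(-0.165), np.float64(0.002)), (249, np.float64(0.594), np.float64(-0.11), np.float64(0.214)), (250, np.float64(0.594), np.float64(-0.11), np.float64(0.215)), (251, np.float64(0.594), np.float64(-0.11), np.float64(0.216)), (252, np.float64(0.595), np.float64(-0.109), np.float64(0.218)), (253, np.float64(0.595), np.float64(-0.11), np.float64(0.219)), (254, np.float64(0.595), np.float64(-0.11), np.float64(0.221)), (255, np.float64(0.594), np.float64(-0.11), np.float64(0.221))]
[(246, np.float64(0.596), np.float64(-0.12), np.float64(0.195)), (247, np.float64(0.596), np.float64(-0.12), np.float64(0.197)), (248, np.float64(0.595), np.float64(-0.12), np.float64(0.196)), (249, np.float64(0.6), np.float64(-0.115), np.float64(0.215)), (250, np.float64(0.6), np.float64(-0.115), np.float64(0.215)), (251, np.float64(0.6), np.float64(-0.115), np.float64(0.216)), (252, np.float64(0.6), np.float64(-0.115), np.float64(0.218)), (253, np.float64(0.6), np.float64(-0.115), np.float64(0.219)), (254, np.float64(0.6), np.float64(-0.115), np.float64(0.22)), (255, np.float64(0.6), np.float64(-0.115), np.float64(0.223))]
```

View pics/s2.png

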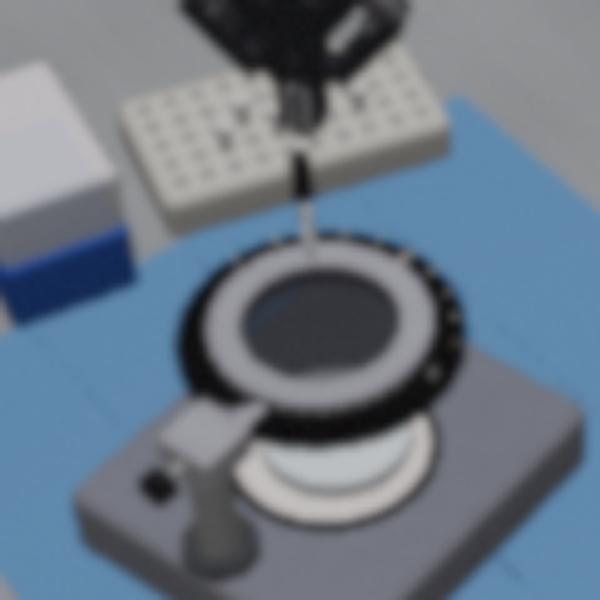

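The scene view shows the shut fingertips at crop (302,130), above the post top at (303,155). Wrist depth agrees: the tips are about 29 mm higher than the reported TCP suggests. I'll back off, go 38 mm lower, and then push.

carry_out(targets="0 12 -4 0 0;0 12 -4 0 0;0 12 -4 0 0;0 12 -3 0 0;0 0 0 -10 0;0 0 0 -10 0;0 0 0 -10 0;0 0 0 -8 0")

```text
time_s: 5.7
tcp_pos: [0.6359, -0.135, 0.1467]
eef_rot: [0.931, 0.366, -0.0, -0.0]
wrist_force: [-0.5, -0.6, 0.0]
opening: 0.0003
grasp_force: 0.0
```

carry_out(targets="0 -4 1 0 0;0 -4 1 0 0;0 -4 1 0 0;0 -4 1 0 0;0 -4 1 0 0;0 -4 2 0 0;0 -4 2 0 0;0 -4 2 0 0")

```text
time_s: 6.7
tcp_pos: [0.6042, -0.124, 0.1475]
eef_rot: [0.931, 0.366, 0.0, 0.0]
wrist_force: [1.1, -0.8, -0.1]
opening: 0.0001
grasp_force: 0.8
```

carry_out(targets="0 -4 2 0 -0.1;0 -4 2 0 -0.1;0 -4 2 0 -0.1;0 -4 2 0 -0.1;0 -4 3 0 -0.2;0 -4 3 0 -0.2;0 -4 3 0 -0.2;0 -4 3 0 -0.2")

```text
time_s: 7.7
tcp_pos: [0.572, -0.1039, 0.1475]
eef_rot: [0.952, 0.306, 0.0, -0.0]
wrist_force: [1.4, -0.4, -0.2]
opening: 0.0002
grasp_force: 0.9
```

```bash
cat >> h.py <<'E'
def post(s):
    p=pts(s); d=s["img"].max(2)<95
    m=d&(abs(p[...,2]-.196)<.005)&(s["range_z"]>0)&(np.hypot(p[...,0]-.642,p[...,1]+.029)<.12)
    q=p[m]; return q.mean(0).round(4),m.sum()
E
python3 - <<'E'
from h import *
s=snap("wrist","pics/w4.png"); st=status.get_state(); print(st["tcp_pos"],st["wrist_force"])
q,n=post(s); print(q,n,np.degrees(np.arctan2(q[1]+.029,q[0]-.642)),np.hypot(q[1]+.029,q[0]-.642))
E
```

```text
[ 0.57154133 -0.1035818   0.14754964] [0.99977419 0.09853924 0.07964467]
[ 0.5702 -0.0908  0.1958] 842 -139.28062399810227 0.09473373211269573
```

View pics/w4.png

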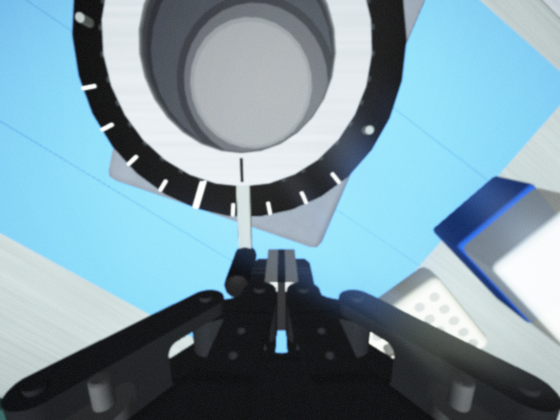

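The push works. The wrist view shows the lever bar at (244,200), between the 15° mark (233,209) and the 30° mark (268,207), which is about +19.5°. The long mark is at (199,195). I'll push on for about 14°.

carry_out(targets="0 -2 2 0 -0.3;0 -2 2 0 -0.3;0 -2 2 0 -0.3;0 -2 2.5 0 -0.3;0 -2 2.5 0 -0.3;0 -2 2.5 0 -0.3;0 -2 3 0 -0.3;0 -2 3 0 -0.3")

```text
time_s: 8.75
tcp_pos: [0.5561, -0.0844, 0.1475]
eef_rot: [0.983, 0.184, -0.0, -0.0]
wrist_force: [-0.7, -2.3, -0.1]
opening: 0.0001
grasp_force: 1.0
```

```bash
cat >> h.py <<'E'
def prof(s,c,long=-163.7):
    """brightness vs polar angle just on dial band (z .156) r 64..70 mm, relative deg to 'long'"""
    g=cv2.cvtColor(s["img"],cv2.COLOR_RGB2GRAY).astype(np.float32); A=np.arange(-40,40,.25); out={}
    for nm,z,r0,r1 in(("marks",.156,.073,.077),("longm",.156,.0645,.069),("bar",.164,.082,.09)):
        acc=np.zeros(len(A))
        for r in np.linspace(r0,r1,6):
            a=np.radians(A+long)
            uv=np.array([proj(s,[c[0]+r*np.cos(t),c[1]+r*np.sin(t),z]) for t in a],np.float32)
            acc+=cv2.remap(g,uv[:,:1],uv[:,1:],cv2.INTER_LINEAR)[:,0]/6
        out[nm]=acc
    return A,out
def blobs(A,v,th):
    m=(v>th).astype(np.uint8); n,l=cv2.connectedComponents(m[:,None]); l=l[:,0]
    return [(round(float(np.average(A[l==i],weights=v[l==i]-th)),2),round(float((l==i).sum()*.25),2)) for i in range(1,n)]
E
python3 - <<'E'
from h import *
s=snap("wrist","pics/w5.png"); st=status.get_state(); print(st["tcp_pos"],st["wrist_force"])
c=np.array([.6425,-.0288])
for _ in range(2): x,k=dialfit(s,c); c=x[:2]
print(x,k)
A,o=prof(s,c)
for n in("marks","longm"): print(n,blobs(A,o[n],110))
E
```

```text
[ 0.5558651  -0.08404055  0.14747467] [ 0.22309796 -1.52513501 -0.61688232]
[ 0.64328036 -0.02846169  0.07885514] 51
marks [(-31.07, 2.0), (-16.03, 2.25), (-0.96, 3.25), (4.4, 6.0), (14.12, 2.0), (29.2, 2.25)]
longm [(2.27, 10.5)]
```

View pics/w5.png

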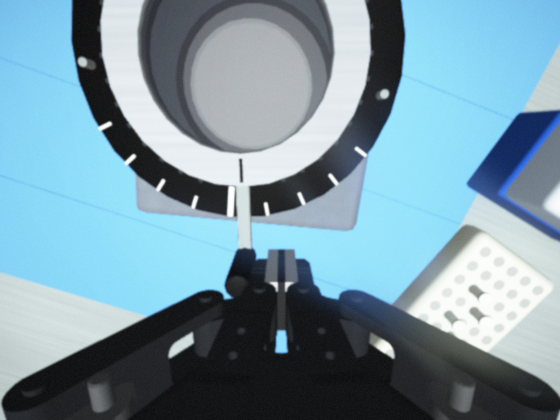

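The long mark is at (231,200) and the lever at (244,200). Measured against the scale, about +5.4° remains, or 9.4 mm. I'll go 7.5 mm, then measure with the bar at its own height.

carry_out(targets="0 -0.6 1.4 0 -0.2;0 -0.6 1.4 0 -0.2;0 -0.6 1.4 0 -0.2;0 -0.6 1.4 0 -0.2;0 -0.6 1.4 0 -0.1;0 0 0 0 0;0 0 0 0 0;0 0 0 0 0")

```text
time_s: 9.8
tcp_pos: [0.5533, -0.0775, 0.1475]
eef_rot: [0.99, 0.139, 0.0, -0.0]
wrist_force: [-0.5, -0.6, -0.1]
opening: 0.0001
grasp_force: 0.0
```

```bash
cat >> h.py <<'E'
def lever():
    s=snap("wrist"); c=np.array([.6433,-.0285])
    for _ in range(2): x,k=dialfit(s,c); c=x[:2]
    A,o=prof(s,c); mk=blobs(A,o["marks"],110); print(x,mk)
    g=cv2.cvtColor(s["img"],cv2.COLOR_RGB2GRAY).astype(np.float32)
    for r in(.066,.070,.074,.077):
        uv=np.array([proj(s,[c[0]+r*np.cos(t),c[1]+r*np.sin(t),.164]) for t in np.radians(A-163.7)],np.float32)
        print(r,blobs(A,cv2.remap(g,uv[:,:1],uv[:,1:],cv2.INTER_LINEAR)[:,0],110))
    return s
E
python3 - <<'E'
from h import *
s=lever(); cv2.imwrite("pics/w6.png",s["img"][:,:,::-1]); print(status.get_state()["tcp_pos"])
E
```

```text
[ 0.64327406 -0.02836245  0.07884535] [(-30.8, 2.0), (-15.77, 2.0), (0.1, 6.0), (14.37, 2.0), (29.42, 2.0)]
0.066 [(1.0, 6.25)]
0.07 [(-29.35, 2.0), (-14.54, 1.75), (0.95, 6.25), (14.94, 1.5), (29.68, 1.5)]
0.074 [(-29.45, 2.0), (-14.59, 2.0), (1.0, 5.75), (14.91, 2.0), (29.58, 2.0)]
0.077 [(-12.0, 64.75), (30.58, 10.25), (39.75, 0.25)]
[ 0.55331244 -0.0774953   0.14746116]
```

carry_out(targets="0 -0.2 0.8 0 0;0 -0.2 0.8 0 0;0 -0.2 0.8 0 0;0 -0.2 0.6 0 0;0 0 0 0 0;0 0 0 0 0;0 0 0 0 0;0 0 0 0 0")

```text
time_s: 10.85
tcp_pos: [0.5525, -0.0746, 0.1475]
eef_rot: [0.99, 0.139, 0.0, -0.0]
wrist_force: [0.9, -1.6, -0.4]
opening: 0.0002
grasp_force: 0.4
```

```bash
python3 - <<'E'
from h import *
s=lever(); cv2.imwrite("pics/w7.png",s["img"][:,:,::-1]); print(status.get_state()["tcp_pos"])
E
```

```text
[ 0.64318648 -0.02838537  0.07882401] [(-30.87, 2.0), (-15.78, 2.25), (-1.55, 6.25), (14.39, 2.0), (29.49, 2.25)]
0.066 [(-0.68, 6.5)]
0.07 [(-29.54, 2.0), (-14.67, 2.0), (-0.74, 6.25), (14.83, 1.5), (29.41, 1.5)]
0.074 [(-29.61, 2.0), (-14.72, 2.0), (-0.76, 5.75), (14.83, 2.0), (29.55, 2.0)]
0.077 [(-5.99, 80.0)]
[ 0.55247786 -0.07454957  0.14749732]
```

The lever is at -0.73° and the long mark at -0.70°, so it's aligned. Next I'll back away, rise, and cross to the switch.

carry_out(targets="0 2 -6 0 0;0 4 -12 0 0;0 4 -12 0 0;0 0 0 25 0;0 0 0 30 0;0 0 0 30 0.5;0 0 0 25 0.5;0 -10 24 0 0.8")

```text
time_s: 11.9
tcp_pos: [0.5537, -0.0823, 0.2588]
eef_rot: [0.973, 0.231, 0.001, 0.001]
wrist_force: [0.4, 0.4, -1.0]
opening: 0.0003
grasp_force: 0.0
```

carry_out(targets="0 -12 30 0 0.9;0 -12 30 0 0.9;0 -12 30 0 0.9;0 -12 30 0 0.9;0 -12 30 0 0.9;0 -12 30 0 0.9;0 -12 30 0 0.9;0 -12 30 0 0.9")

```text
time_s: 12.9
tcp_pos: [0.4566, 0.1598, 0.2576]
eef_rot: [0.819, 0.574, 0.0, 0.0]
wrist_force: [0.4, 0.9, 0.4]
opening: -0.0
grasp_force: 0.0
```

carry_out(targets="0 -8 31 0 0.9;0 -8 31 0 0.9;0 -8 31 0 0.9;0 -8 31 0 0.9;0 0 0 0 0.9;0 0 0 0 0.6;0 0 0 0 0;0 0 0 0 0")

```text
time_s: 13.9
tcp_pos: [0.4248, 0.2831, 0.2575]
eef_rot: [0.64, 0.768, 0.0, -0.0]
wrist_force: [0.5, -0.1, 0.6]
opening: 0.0002
grasp_force: 0.0
```

```bash
python3 - <<'E'
from h import *
s=snap("wrist","pics/w8.png"); t=snap("top"); p=pts(s)
st=status.get_state(); print(st["tcp_pos"],st["eef_rot"],st["joints"].round(2),st["wrist_force"])
for X in([.435,.303,.061],[.42,.300,.064],[.503,.316,.067]): print(proj(s,X))
E
```

```text
[0.42467908 0.28321444 0.25748888] [6.39666683e-01 7.68652414e-01 1.77061725e-05 1.09636962e-05] [ 0.43  0.23  0.04  1.38 -0.    1.82] [ 0.09419691  0.01128766 -0.11744671]
(np.float64(291.89045998646617), np.float64(172.80422459708137))
(np.float64(279.29866793645164), np.float64(173.36185421616358))
(np.float64(349.9506255068586), np.float64(173.0541394585553))
```

View pics/w8.png

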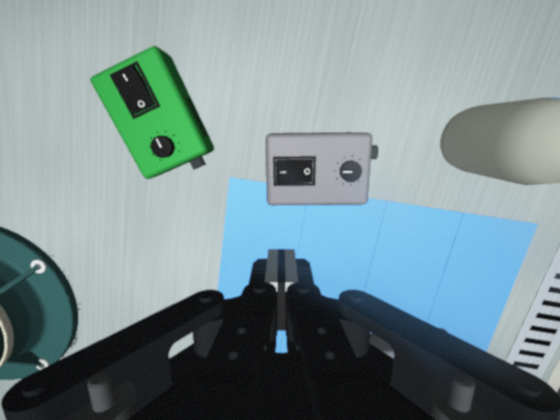

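The wrist view shows the grey supply: the rocker is centred at (295,171), its bar-marked end at (284,171) and the knob at (350,171). The green look-alike is at upper left.

```bash
python3 - <<'E'
from h import *
s=snap("wrist"); g=cv2.cvtColor(s["img"],cv2.COLOR_RGB2GRAY); p=pts(s)
m=np.zeros(g.shape,np.uint8); m[135:203,270:330]=(g[135:203,270:330]<70)
m=cv2.morphologyEx(m,cv2.MORPH_CLOSE,np.ones((5,5)))
n,l,st,c=cv2.connectedComponentsWithStats(m); i=1+st[1:,4].argmax(); print(st[i],c[i])
print("rocker c",ray(s,*c[i],.06),"knob",ray(s,350,171,.067))
u0=st[i,0];print("L half depth",[p[171,u].round(4).tolist() for u in range(u0,u0+st[i,2],5)])
st_=status.get_state();x=[ (v,p[v,274].round(4).tolist()) for v in(248,249,250,251,252)];print(x,st_["tcp_pos"])
E
```

```text
[274 157  41  28 951] [293.73080967 171.41009464]
rocker c [0.43678944 0.30501312 0.06      ] knob [0.5023064  0.31851236 0.067     ]
L half depth [[0.4131, 0.3006, 0.0557], [0.419, 0.3029, 0.0646], [0.4249, 0.3038, 0.0634], [0.4309, 0.3048, 0.0627], [0.4368, 0.3059, 0.0627], [0.443, 0.3066, 0.0596], [0.449, 0.3077, 0.0596], [0.4553, 0.3086, 0.0575], [0.4614, 0.3096, 0.0564]]
[(248, [0.4336, 0.1778, 0.0007]), (249, [0.4195, 0.294, 0.2861]), (250, [0.4195, 0.2939, 0.2872]), (251, [0.4195, 0.2944, 0.2895]), (252, [0.4195, 0.294, 0.2899])] [0.42461159 0.28325083 0.25749864]
```

carry_out(targets="0 -1 10 -30 0;0 -1 9 -30 0;0 -1 0 -30 0;0 0 0 -30 0;0 0 0 -30 0;0 0 0 -30 0;0 0 0 -20 0;0 0 0 -8 0")

```text
time_s: 15.05
tcp_pos: [0.421, 0.3021, 0.0486]
eef_rot: [0.639, 0.769, -0.001, -0.0]
wrist_force: [0.2, -0.2, 0.7]
opening: -0.0003
grasp_force: 0.0
```

carry_out(targets="0 0 0 -2 0;0 0 0 -2 0;0 0 0 -1.5 0;0 0 0 -1.5 0;0 0 0 -1 0;0 0 0 -1 0;0 0 0 0 0;0 0 0 0 0")

```text
time_s: 16.05
tcp_pos: [0.4216, 0.3024, 0.0405]
eef_rot: [0.639, 0.769, 0.0, 0.0]
wrist_force: [0.2, -1.3, 0.3]
opening: 0.0001
grasp_force: 0.0
```

Tips are at about 0.069 now. I'll press in 1 mm steps.

carry_out(targets="0 0 0 -1 0;0 0 0 -1 0;0 0 0 -1 0;0 0 0 -1 0;0 0 0 -1 0;0 0 0 -1 0;0 0 0 0 0;0 0 0 0 0")

```text
time_s: 17.05
tcp_pos: [0.4212, 0.3024, 0.0351]
eef_rot: [0.639, 0.769, 0.0, 0.0]
wrist_force: [-7.0, -2.2, 17.1]
opening: -0.0001
grasp_force: 9.3
```

carry_out(targets="0 0 0 -1 0;0 0 0 -1 0;0 0 0 -1 0;0 0 0 0 0;0 0 0 0 0;0 0 0 0 0;0 0 0 0 0;0 0 0 0 0")

```text
time_s: 18.05
tcp_pos: [0.4217, 0.3026, 0.0342]
eef_rot: [0.639, 0.769, 0.001, 0.001]
wrist_force: [-17.3, -8.2, 55.5]
opening: -0.0001
grasp_force: 28.9
```

The force has climbed steeply, so the rocker is on its stop. I'll lift off straight up and check.

carry_out(targets="0 0 0 3 0;0 0 0 5 0;0 0 0 15 0;0 0 0 30 0;0 0 0 40 0;0 0 0 45 0;0 0 0 45 0;0 2 -19 40 0")

```text
time_s: 19.05
tcp_pos: [0.4237, 0.2838, 0.256]
eef_rot: [0.639, 0.769, 0.0, 0.0]
wrist_force: [1.6, 0.4, -0.9]
opening: 0.0002
grasp_force: 0.0
```

```bash
python3 - <<'E'
from h import *
s=snap("wrist"); g=cv2.cvtColor(s["img"],cv2.COLOR_RGB2GRAY); p=pts(s)
m=np.zeros(g.shape,np.uint8); m[135:203,270:330]=(g[135:203,270:330]<70)
m=cv2.morphologyEx(m,cv2.MORPH_CLOSE,np.ones((5,5)))
n,l,st,c=cv2.connectedComponentsWithStats(m); i=1+st[1:,4].argmax(); print(st[i],c[i])
v=int(c[i][1])
print("rocker c",ray(s,*c[i],.06))
for u in range(st[i,0],st[i,0]+st[i,2],4): print(np.median(p[v-6:v+7,u],0).round(4))
t=snap("top"); q=pts(t); k=np.zeros(g.shape,bool); k[185:255,150:215]=1
a=q[k&(q[...,2]>.05)&(q[...,2]<.06)]; print(len(a),cv2.minAreaRect(a[:,:2].astype(np.float32)))
print(status.get_state()["tcp_pos"])
# lever from the top camera
c0=np.array([.638,-.029])
for _ in range(2): x,kk=dialfit(t,c0); c0=x[:2]
A,o=prof(t,c0); print(x,kk,blobs(A,o["marks"],100))
G=cv2.cvtColor(t["img"],cv2.COLOR_RGB2GRAY).astype(np.float32)
for r in(.066,.07,.074):
    uv=np.array([proj(t,[c0[0]+r*np.cos(b),c0[1]+r*np.sin(b),.164]) for b in np.radians(A-163.7)],np.float32)
    print(r,blobs(A,cv2.remap(G,uv[:,:1],uv[:,1:],cv2.INTER_LINEAR)[:,0],110))
E
```

```text
[275 161  41  26 864] [295.14467593 173.75231481]
rocker c [0.43811185 0.30341059 0.06      ]
[0.4139 0.2994 0.0574]
[0.4187 0.3003 0.0571]
[0.4235 0.3014 0.0584]
[0.4282 0.3024 0.06  ]
[0.4329 0.3036 0.0608]
[0.4377 0.3044 0.0619]
[0.4423 0.3055 0.0628]
[0.4469 0.3066 0.0644]
[0.4515 0.3076 0.0654]
[0.4562 0.3085 0.0657]
[0.462  0.3084 0.0567]
1046 ((0.46754953265190125, 0.30810073018074036), (0.1294706016778946, 0.08500582724809647), 10.35429573059082)
[0.42517969 0.28310996 0.25819434]
[ 0.64119214 -0.02821768  0.07998147] 66 [(0.91, 5.0)]
0.066 [(-0.47, 3.5)]
0.07 [(0.2, 4.5)]
0.074 [(-30.91, 0.5), (-0.28, 3.25)]
```

The rocker is fully over with its on end down, the box has shifted by no more than 2 mm, and the lever hasn't moved. I'll hand it in.

```bash
python3 -c "
from workcell import job
print(job.finish_job())"
```

```text
the job is handed in; nothing more can be done
None
```

The job is handed in: the lamp rocker is pressed fully to on and the analyser lever lies over the long mark (measured within about 0.1°). The supply box moved 2 mm at most, and the arm touched nothing else; the hand-in gave no verdict.

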